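Slide the drip tray home under the low draining rack

TASK

The drip tray has been left lying askew in front of the low glassware draining rack. Push it gently with your fingertips, always flat on the bench and never lifted or tipped, squarely in through the rack's open front until it is fully home against the cross-bar at the back, then take the hand away. Leave the draining beakers and the other glassware and bottles where they stand.

Things in the scene. Friction and masses are not known exactly. Their poses are not given: they have to be found in the camera images.
- tray: Drip tray, loose: shallow white plastic tray with a rolled rim and rounded corners, 140 mm along its x, 190 mm along its y, 14 mm tall, 0.2 to 0.35 kg. Origin: centre of its underside, z up. The rim, 8 to 14 mm above the bench, is its outermost edge. It lies flat on the robot's side of the rack, its 190 mm side towards it, but out of line and turned by up to 0.3 rad. Front and back are alike.
- rack: Low draining rack of 8 mm steel bar, screwed down: 130 mm along its x, 226 mm along y, 28 mm tall. Origin on the bench under its centre; +x points from its open front (robot side) to its back. Legs at x = +-61, y = +-109 mm; 210 mm clear between the legs and side runners; 20 mm clear height under the front bar. A cross-bar low across the back (front face x = 57 mm, 5 to 13 mm up) stops the tray.
- home (a point): Point on the bench where the centre of the tray's underside lies when fully home: rack x = -13, y = 0 mm (10 mm of play each side). Axes as the rack's. The tray then touches the rear cross-bar and its front rim stands 18 mm out in front of the rack's front bar, all along.
- beaker_big: Bystander, loose: upside-down glass beaker, 52 mm wide, 72 mm tall, draining on the rear half of the rack's wires. Origin: centre of its underside. To be left alone.
- beaker_small: Bystander, loose: upside-down glass beaker, 42 mm wide, 58 mm tall, draining on the rear half of the rack's wires. Origin: centre of its underside. To be left alone.
- flask: Bystander, loose: empty conical glass flask, 66 mm wide at the foot, 106 mm tall, on the bench beside the rack. Origin: centre of its underside. To be left alone.
- wash_bottle: Bystander, loose: white plastic wash bottle with an orange cap and bent spout, 64 mm wide, about 190 mm tall, on the bench beside the rack. Origin: centre of its underside. To be left alone.
- weighing_bottle: Bystander, loose: small glass weighing bottle with knobbed lid, 38 mm wide, 56 mm tall, on the bench beside the tray. Origin: centre of its underside. To be left alone.
- jar: Bystander, loose: small amber glass jar with black lid, 46 mm wide, 58 mm tall, on the bench beside the tray. Origin: centre of its underside. To be left alone.
- reagent: Bystander, loose: amber reagent bottle with black cap, 66 mm wide, 145 mm tall, on the bench, farther out to the robot's left. Origin: centre of its underside. To be left alone.
Things that resemble listed ones, but are neither listed nor needed, are in the scene too. Of the things like the tray, leave any that is pink or purple; of the rest the larger one is meant.

How it is judged:
At the end, for the whole second after the job is handed in: The tray lies flat on the bench under the rack, its centre within 7 mm of the home position front to back and within 16 mm side to side, square to the rack within 0.07 rad and at rest; all the other glassware and bottles stand upright within 20 mm of where they were (x of tray in the frame of rack between -0.02 and -0.004 m and y of tray in the frame of rack between -0.016 and 0.016 m and angle between the x axis of tray and the x axis of rack, either way round below 0.07 rad and height (world z) of tray below 0.004 m and angle between tray's own z axis and vertical below 0.04 rad and linear speed of tray below 0.01 m/s and distance of each of beaker_big, beaker_small, flask, wash_bottle, weighing_bottle, jar, reagent from where it was at the start of the episode below 0.02 m and angle between each of beaker_big, beaker_small, flask, wash_bottle, weighing_bottle, jar, reagent's own z axis and vertical below 0.15 rad); the robot touches nothing.
It fails at once if the drip tray is rammed against the rack (over 60 N) (contact force between tray and rack above 60 N).
It fails at once if the drip tray is lifted off the bench (underside centre over 10 mm up) (height (world z) of tray above 0.01 m).
It fails at once if the drip tray is tipped (over 0.1 rad) (angle between tray's own z axis and vertical above 0.1 rad).
It fails at once if other glassware or bottles are knocked over or shoved more than 20 mm (distance of any of beaker_big, beaker_small, flask, wash_bottle, weighing_bottle, jar, reagent from where it was at the start of the episode above 0.02 m or angle between any of beaker_big, beaker_small, flask, wash_bottle, weighing_bottle, jar, reagent's own z axis and vertical above 0.35 rad).
It also fails if it takes over 72 s, if anything falls off the work surface, if the arm or the gripper's body presses on something with over 40 N, if the wrist force passes 120 N, or if a joint passes its speed limit or range.

ROBOT

A 7-joint arm with a two-finger parallel gripper is mounted at the origin on the work surface. World frame = base frame: x ahead of the robot, y to its left, z up, the work surface at z = 0. Lengths are in m, angles in rad, forces in N, time in s.
With the tool pointing down it reaches from about 0.35 to 0.9 m from the base axis. Payload 8.1 kg.
Tool frame: the origin (TCP) lies where the fingers leave the gripper's body, on its centre line; the fingertips stand 66 mm ahead of it and the grasp point (between the pads) lies 47 mm ahead of it; z points along the fingers, y is the direction in which the jaws open and shut (so a half turn about z gives the same grasp; the last joint's range is limited). The gripper opens to 92 mm and grips with 3 to 60 N. Pads are 19 mm wide; open, the fingers measure 130 mm over their backs; the gripper's body (75 mm by 190 mm) begins 47 mm behind the grasp point.
Start: joints at [-1.246, 0.434, 0.025, 1.573, -0.012, 1.134, -0.075], TCP at [0.259, 0.569, 0.292] pointing down, gripper open.
Joint ranges: [-2.62, 2.62], [-0.44, 2.09], [-1.27, 1.32], [0.08, 2.57], [-1.32, 4.46], [0.12, 2], [-2.74, 2.74]. Speed limits (rad/s): [2.22, 2.22, 3.01, 3.01, 3.14, 3.14, 3.14].

INTERFACE

Orientations are given as a unit quaternion [x, y, z, w].
In Python, from cell import * gives the robot as it stands.
- The arm moves only by the shell command python3 -m creep 'ROWS' [OPENING]. ROWS is JSON, one flat list of numbers, 6 for each row, row after row: the shift along the world's x, y, z in units of 40 mm (1.0 is 40 mm), then the turn, a rotation vector about the world's x, y, z in units of 6 degrees (1.0 is 6 degrees). A call has 1 to 8 rows; each row shifts and turns the pose as measured when the row begins; what a row does not reach is not made up. A row lasts 1/12 s, in which the tool goes at most 41.7 mm and 7.16 degrees, less where a joint would pass 70% of its speed; a pose out of reach is approached as far as the arm can. A call is refused whole if a number of a shift passes 1 or a number of a turn 1, either way. A call with a gripper value outside its range is refused whole. OPENING is the opening in per cent of the stroke, from 0 (shut) to 100 (fully open), set as the call begins (- or left out, the last holds). The fingers move at their own pace and stop on an object; the grip force is fixed at half the most. Time passes only in rows, so rows that do not move let the fingers close. It gives the time, the measured TCP pose, the force and the opening at its end, in the units of the state.
- observe(): the state, without advancing time (a new reading comes with each control period).
- read_camera(name): name is "side" or "top"; returns the picture (384x512x3 uint8, red, green, blue); there is no depth.
- get_calibration(name): a dict with "fx", "fy", "cx", "cy" (pixels), "rvec" (rotation vector, rad) and "tvec" (3), from world to camera coordinates, as OpenCV has them. Camera axes: x right, y down, z forward; pixel columns grow to the right and rows downward; lengths in m; the calibration is good to about 2 mm. A picture is of the moment at which its call begins. get_calibration takes no time and is no camera call.
- job_done(): hands the job in, once; it reports no verdict.
The state is a dict: "clock": time; "joint_pos": joint angles; "joint_vel": joint speeds; "effort": joint torques, N m; "ee_pos": TCP position; "orientation": TCP orientation; "ft_force": force on the tool from outside, world axes, zero at the start; "wrist_torque": the same for the moment, N m; "gripper_width": opening from 0.0 (shut) to 1.0 (fully open).
Only numpy, scipy, OpenCV 4.12 (cv2) and the standard library are available. Lean on these libraries where they do the work, as an engineer would, in place of code of your own. Each camera call takes 0.05 s, during which the arm holds its last target.

## Working session

There is one attempt and no reset: what is moved stays moved. The work goes in short steps, Python scripts to look and compute and a shell command to move; the robot and the scene stay as the last step left them, time stands still between calls to the robot, and variables do not carry over. Pictures are saved under pics/ and viewed, and the job is handed in when it is done.

```bash
mkdir -p pics; ls; python3 - <<'E'
from cell import *
import cv2
for n in ("top","side"):
    im=read_camera(n); cv2.imwrite(f"pics/{n}0.png",im[:,:,::-1]); print(n,get_calibration(n))
s=observe(); print(s["clock"],s["ee_pos"],s["orientation"],s["ft_force"],s["gripper_width"])
E
```

```text
pics
top {'fx': 454.9427209285812, 'fy': 454.9427209285812, 'cx': 252.14969535055104, 'cy': 188.13904647068722, 'rvec': array([ 2.15080297, -2.18544111,  0.08005729]), 'tvec': array([0.13895201, 0.56161341, 1.37224996])}
side {'fx': 451.2461421458608, 'fy': 451.2461421458608, 'cx': 254.05859961178865, 'cy': 196.43641569471123, 'rvec': array([ 2.31876928, -0.27059437,  0.10515777]), 'tvec': array([-0.51991934,  0.21127813,  1.1131075 ])}
0.1 [0.25919594 0.56830922 0.29149611] [ 2.12316960e-01  9.77200569e-01 -7.40193357e-04 -9.11328554e-05] [ 0.30066735 -0.20118569 -0.27804464] 1.0005993057629698
```

View pics/top0.png

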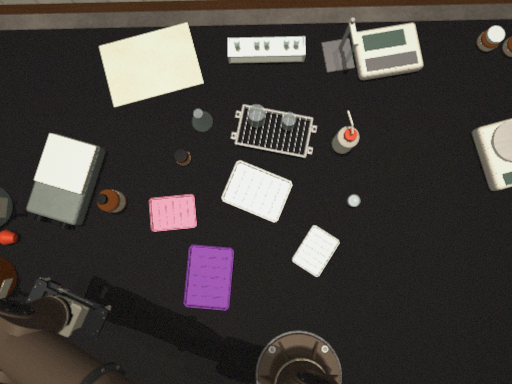

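View pics/side0.png

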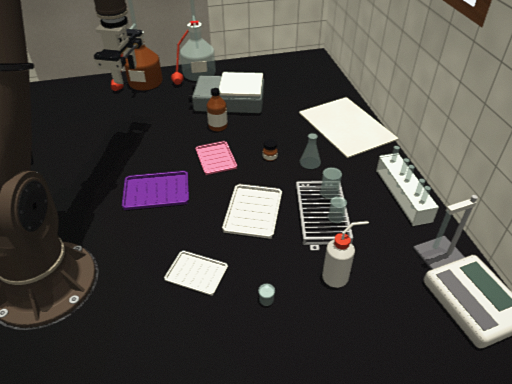

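Like the tray in the top image there are: large white (257,191), small white (316,251), pink (173,212) and purple (209,278). Pink and purple are ruled out, and the larger white one at (257,191) lies in front of the rack at (274,131). I'll confirm that in an enlarged crop and measure it.

```bash
cat > h.py <<'E'
import numpy as np, cv2
from cell import *
def cal(n):
    c=get_calibration(n); K=np.array([[c["fx"],0,c["cx"]],[0,c["fy"],c["cy"]],[0,0,1]]); R=cv2.Rodrigues(np.array(c["rvec"]))[0]
    return K,R,np.array(c["tvec"])
def unproj(n,uv,z):
    K,R,t=cal(n); uv=np.atleast_2d(uv).astype(float)
    d=(np.linalg.inv(K)@np.c_[uv,np.ones(len(uv))].T).T@R; C=-R.T@t
    return C+d*((z-C[2])/d[:,2])[:,None]
def proj(n,P):
    K,R,t=cal(n); q=(np.atleast_2d(P)@R.T+t)@K.T; return q[:,:2]/q[:,2:]
def tray(im,n="top",z=0.012):
    hsv=cv2.cvtColor(im,cv2.COLOR_RGB2HSV)
    m=((hsv[...,2]>110)&(hsv[...,1]<60)).astype(np.uint8)
    m=cv2.morphologyEx(m,cv2.MORPH_CLOSE,np.ones((3,3)))
    return m
E
python3 - <<'E'
from h import *
im=cv2.imread("pics/top0.png")[:,:,::-1].copy()
c=im[95:285,150:350][:,:,::-1]; cv2.imwrite("pics/crop0.png",cv2.resize(c,None,fx=3.9,fy=3.1*1.0,interpolation=cv2.INTER_CUBIC) if 0 else cv2.resize(c,None,fx=3.1,fy=3.1,interpolation=cv2.INTER_CUBIC))
m=tray(im); k,l,st,ce=cv2.connectedComponentsWithStats(m)
for p in [(257,191),(316,251)]:
    i=np.bincount(l[p[1]-25:p[1]+25,p[0]-25:p[0]+25].ravel(),minlength=k)[1:].argmax()+1
    ys,xs=np.nonzero(l==i); W=unproj("top",np.c_[xs,ys],0.012)[:,:2]
    r=cv2.minAreaRect((W*1000).astype(np.float32)); print(p,st[i],r)
E
```

```text
(257, 191) [ 221  160   72   63 2791] ((557.2081298828125, 117.0675277709961), (191.8509063720703, 141.4674530029297), 66.64285278320312)
(316, 251) [ 292  225   48   52 1440] ((370.4731140136719, -60.29498291015625), (100.30404663085938, 134.24932861328125), 56.47016143798828)
```

View pics/crop0.png

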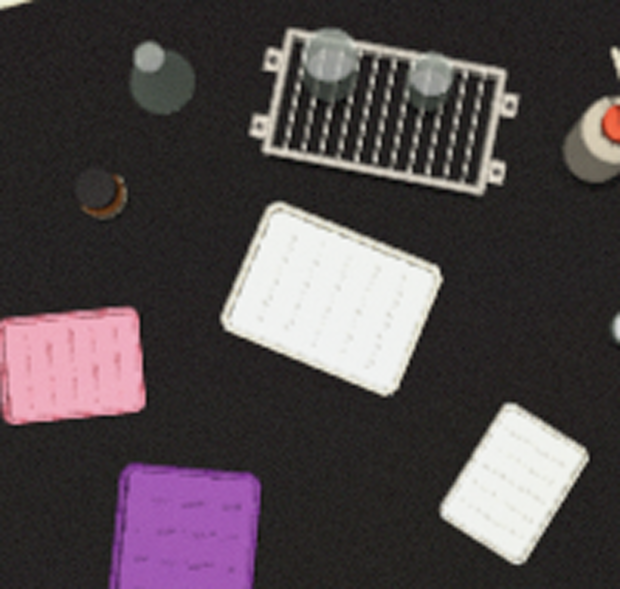

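The crop confirms it: the large white tray is 192x141 mm by measurement, while the small one is 134x100. The rack outer corners in the crop are at about (290,32), (506,70), (483,193) and (265,153).

```bash
python3 - <<'E'
from h import *
px=np.array([[289,30],[507,70],[484,193],[264,153]])/3.1+[150,95]-0.34
W=unproj("top",px,0.027)[:,:2]; print(np.round(W*1000))
BL,BR,FR,FL=W
print("sizes",[np.linalg.norm(a-b) for a,b in((BL,BR),(FL,FR),(BL,FL),(BR,FR))])
c=W.mean(0); x=(BL+BR-FL-FR); y=(BL+FL-BR-FR)
print("rack c",c,"yaw",np.degrees(np.arctan2(x[1],x[0])),np.degrees(np.arctan2(-y[0],y[1])))
yw=np.arctan2(-y[0],y[1]); R=np.array([[np.cos(yw),-np.sin(yw)],[np.sin(yw),np.cos(yw)]])
home=c+R@[-.013,0]; print("home",home)
t=np.array([.5572,.1171]); print("tray in rack",(t-c)@R*1000, "rel yaw deg",-23.36-np.degrees(yw))
for n,p,z in [("flask",(202,122),0),("jar",(183,158),.058),("weigh",(354,201),.056)]: print(n,(unproj("top",p,z)[0,:2]-c)@R*1000, unproj("top",p,z)[0])
from scipy.spatial.transform import Rotation as Ro
s=observe();print(Ro.from_quat(s["orientation"]).as_matrix().round(3))
# overlay
im=cv2.imread("pics/top0.png")
def rect(c,R,hx,hy,z): return np.c_[(R@np.array([[hx,hy],[hx,-hy],[-hx,-hy],[-hx,hy]]).T).T+c,np.full(4,z)]
ty=np.radians(-23.36);T=np.array([[np.cos(ty),-np.sin(ty)],[np.sin(ty),np.cos(ty)]])
side=cv2.imread("pics/side0.png")
for nm,I in(("top",im),("side",side)):
  J=cv2.resize(I,None,fx=4,fy=4,interpolation=cv2.INTER_CUBIC)
  for P,col in((rect(c,R,.065,.113,.028),(0,255,0)),(rect(t,T,.07,.095,.012),(0,0,255))):
    cv2.polylines(J,[((proj(nm,P)+.5)*4).astype(int)],True,col,1)
  J=J[360:800+40,640:1440] if nm=="top" else J[640:1040,800:1480]
  cv2.imwrite(f"pics/ov_{nm}.png",J)
E
```

```text
[[827. 155.]
 [782. -63.]
 [658. -37.]
 [702. 182.]]
sizes [np.float64(0.2227798533021212), np.float64(0.2230561877390371), np.float64(0.12792094260566847), np.float64(0.12689924611755124)]
rack c [0.74210594 0.05905736] yaw -11.988599553899013 -11.594225782856073
home [0.7293712  0.06167009]
tray in rack [-192.7983886    19.69605739] rel yaw deg -11.765774217143926
flask [ -8.74932157 230.44533272] [0.77984986 0.28655901 0.        ]
jar [-140.26019277  255.53385275] [0.65606467 0.33756656 0.058     ]
weigh [-173.2013154  -273.85042738] [ 0.51740047 -0.17439542  0.056     ]
[[-0.91   0.415 -0.   ]
 [ 0.415  0.91  -0.001]
 [-0.    -0.001 -1.   ]]
```

View pics/ov_top.png

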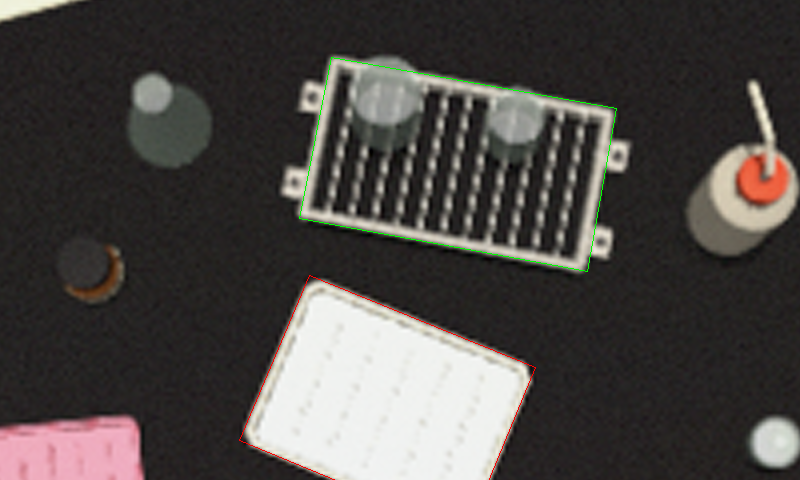

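View pics/ov_side.png

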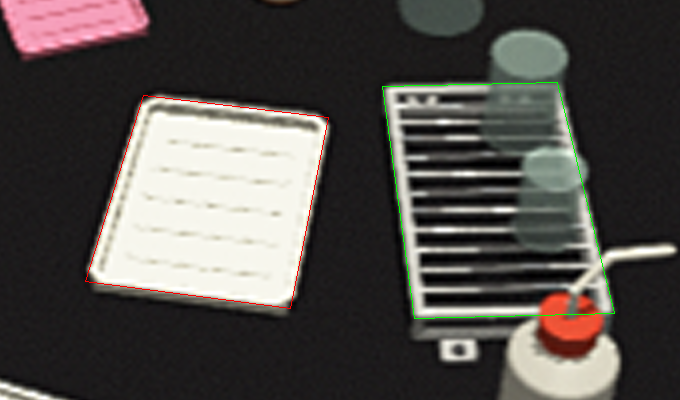

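Both overlays fit: the rack centre is (0.742, 0.059) with yaw about -11.8°, and the tray is in the rack frame at (-193, +20) mm, turned -11.8°.

Plan:
1. Push on the tray's left end with two fingers and the jaw axis along rack x. This squares it and shifts it right.
2. Push on its front edge with two fingers.

First I'll go there high up, turning about -77°.

```bash
python3 -m creep '[0.6,-0.6,0,0,0,-0.9, 0.7,-0.7,0,0,0,-1, 0.7,-0.7,0,0,0,-1, 0.7,-0.7,0,0,0,-1, 0.7,-0.7,0,0,0,-1, 0.7,-0.7,0,0,0,-1, 0.7,-0.7,0,0,0,-1, 0.7,-0.7,0,0,0,-1]' 60
cat >> h.py <<'E'
RC=np.array([.7421,.0591]); RY=np.radians(-11.8); RR=np.array([[np.cos(RY),-np.sin(RY)],[np.sin(RY),np.cos(RY)]])
from scipy.spatial.transform import Rotation as Ro
def st(target=None,jaw=None,z=None):
    s=observe(); p=np.array(s["ee_pos"]); M=Ro.from_quat(s["orientation"]).as_matrix()
    j=np.degrees(np.arctan2(M[1,1],M[0,1]))
    print("t",s["clock"],"rack xy",((p[:2]-RC)@RR*1000).round(1),"z",p[2].round(4),"jaw-rackyaw",round(j+11.8,2),"tilt",M[:,2].round(3),"F",np.round(s["ft_force"],1))
    if target is not None:
        d=(RC+RR@(np.array(target)/1000)-p[:2])*1000/40; print("units xy",d.round(2))
    if z is not None: print("units z",round((z-p[2])*25,2))
    if jaw is not None: 
        e=(jaw-11.8-j+90)%180-90; print("units turn",round(e/6,2))
def findtray(tag):
    im=read_camera("top"); m=tray(im); cv2.imwrite(f"pics/{tag}.png",cv2.resize(im[90:250,180:380][:,:,::-1],None,fx=3.5,fy=3.5,interpolation=cv2.INTER_CUBIC))
    return im,m
E
python3 -c "
from h import *
st((-185,145),0,.2)
print((unproj('top',[(194,197),(197,225)],.014)[:,:2]-RC)@RR*1000)"
```

```text
clock: 0.77
ee_pos: [0.4744, 0.3457, 0.288]
orientation: [0.593, 0.806, -0.001, -0.004]
ft_force: [-0.4, 0.6, -0.6]
gripper_width: 0.598
t 0.7667 rack xy [-320.7  225.8] z 0.288 jaw-rackyaw 29.13 tilt [-0.008  0.004 -1.   ] F [-0.4  0.6 -0.6]
units xy [ 2.91 -2.67]
units z -2.2
units turn -4.85
[[-249.05722671  205.253171  ]
 [-332.11981295  178.76503328]]
```

```bash
python3 -m creep '[0.7,-0.65,0,0,0,-1, 0.7,-0.65,0,0,0,-1, 0.7,-0.65,-0.2,0,0,-1, 0.6,-0.55,-0.6,0,0,-1, 0.3,-0.3,-0.8,0,0,-1, 0,0,-0.5,0,0,0]'
python3 -c "
from h import *
st((-185,145),0,.071)"
```

```text
clock: 1.27
ee_pos: [0.6073, 0.2171, 0.2064]
orientation: [0.795, 0.607, 0.005, 0.0]
ft_force: [-0.5, 0.4, -0.2]
gripper_width: 0.599
t 1.2667 rack xy [-164.3  127.1] z 0.2064 jaw-rackyaw -3.46 tilt [ 0.008  0.006 -1.   ] F [-0.5  0.4 -0.2]
units xy [-0.42  0.55]
units z -3.38
units turn 0.58
```

```bash
python3 -m creep '[-0.4,0.5,0,0,0,0.5, 0,0,-0.6,0,0,0, 0,0,-0.6,0,0,0, 0,0,-0.6,0,0,0, 0,0,0,0,0,0]'
python3 -c "
from h import *
st((-185,145),0,.071)
im,m=findtray('a1')"
```

```text
clock: 1.68
ee_pos: [0.5897, 0.2326, 0.1249]
orientation: [0.78, 0.625, 0.0, 0.0]
ft_force: [-1.5, -0.8, -0.2]
gripper_width: 0.603
t 1.6833 rack xy [-184.6  138.7] z 0.1249 jaw-rackyaw -0.79 tilt [ 0.001 -0.    -1.   ] F [-1.5 -0.8 -0.2]
units xy [0.02 0.16]
units z -1.35
units turn 0.13
```

View pics/a1.png

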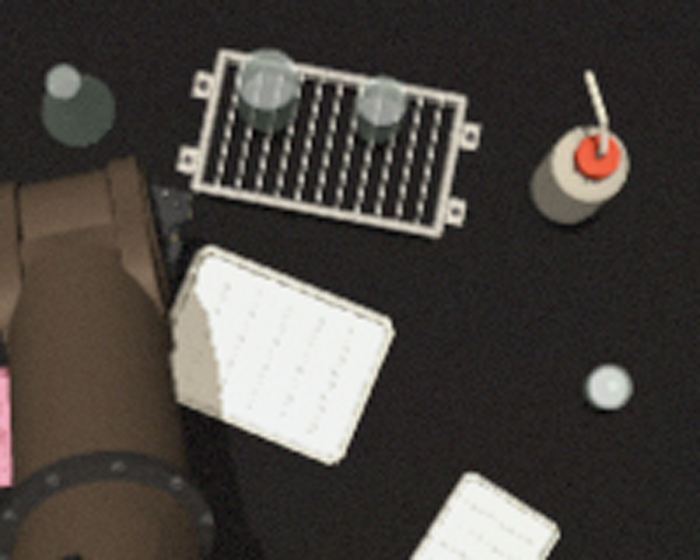

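The gripper now sits just left of the tray, whose left edge is at about (175,360) in this crop; the jar is hidden under the arm. I'll move out a little to the left and descend.

```bash
python3 -m creep '[0.05,0.2,0,0,0,0.13, 0,0,-0.5,0,0,0, 0,0,-0.5,0,0,0, 0,0,-0.3,0,0,0, 0,0,0,0,0,0]'
python3 -c "
from h import *
st((-185,145),0,.071)
im=read_camera('side');cv2.imwrite('pics/s1.png',cv2.resize(im[100:320,130:400][:,:,::-1],None,fx=2.7,fy=2.7,interpolation=cv2.INTER_CUBIC))"
```

```text
clock: 2.15
ee_pos: [0.5976, 0.2452, 0.0813]
orientation: [0.775, 0.632, 0.007, 0.001]
ft_force: [-0.4, -0.1, -0.2]
gripper_width: 0.599
t 2.15 rack xy [-179.5  152.6] z 0.0813 jaw-rackyaw 0.21 tilt [ 0.012  0.006 -1.   ] F [-0.4 -0.1 -0.2]
units xy [-0.17 -0.16]
units z -0.26
units turn -0.03
```

View pics/s1.png

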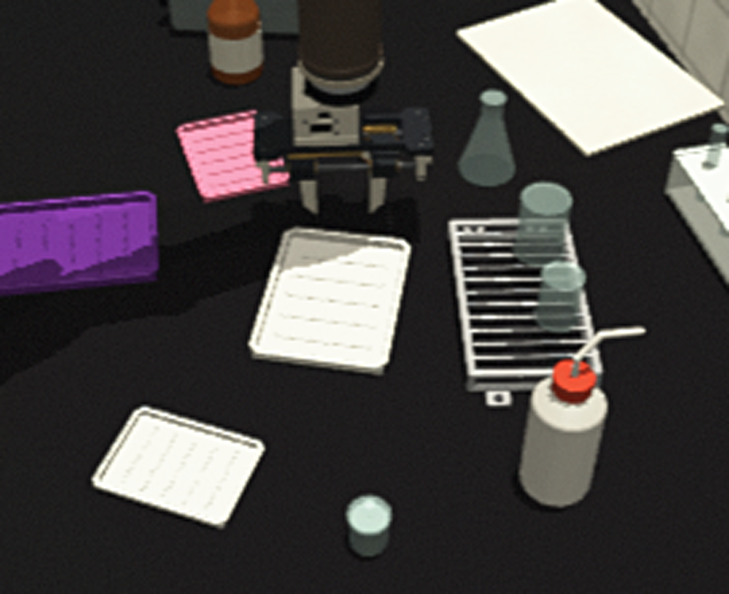

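The two fingertips stand clear of the tray's left end at about (310,205) and (377,205). I'll lower them and push in gently along rack -y.

```bash
python3 -m creep '[-0.15,-0.1,-0.2,0.1,-0.15,0, 0,0,-0.05,0,0,0, 0,0,0,0,0,0]'
python3 -c "
from h import *
st((-185,106),0,.071)"
```

```text
clock: 2.45
ee_pos: [0.5946, 0.2431, 0.0766]
orientation: [0.774, 0.632, 0.02, 0.003]
ft_force: [-0.6, 0.7, -0.9]
gripper_width: 0.6
t 2.45 rack xy [-182.   149.9] z 0.0766 jaw-rackyaw 0.24 tilt [ 0.034  0.02  -0.999] F [-0.6  0.7 -0.9]
units xy [-0.3  -1.06]
units z -0.14
units turn -0.04
```

```bash
python3 -m creep '[-0.02,-0.1,-0.1,-0.19,0.32,0, -0.02,-0.1,-0.05,0,0,0, -0.02,-0.1,0,0,0,0, -0.02,-0.1,0,0,0,0]'
python3 -c "
from h import *
st((-185,106),0,.071)"
```

```text
clock: 2.78
ee_pos: [0.594, 0.2287, 0.0748]
orientation: [0.774, 0.633, 0.003, 0.0]
ft_force: [-0.4, -0.1, -0.0]
gripper_width: 0.599
t 2.7833 rack xy [-179.7  135.8] z 0.0748 jaw-rackyaw 0.37 tilt [ 0.005  0.003 -1.   ] F [-0.4 -0.1 -0. ]
units xy [-0.28 -0.7 ]
units z -0.1
units turn -0.06
```

```bash
python3 -m creep '[-0.06,-0.06,-0.12,0,0,0, -0.06,-0.06,-0.08,0,0,0, -0.03,-0.05,-0.03,0,0,0]'
python3 -c "
from h import *
st((-185,106),0,.071)"
```

```text
clock: 3.03
ee_pos: [0.5895, 0.2221, 0.0674]
orientation: [0.774, 0.633, 0.007, 0.001]
ft_force: [0.9, 3.6, 4.6]
gripper_width: 0.598
t 3.0333 rack xy [-182.7  128.4] z 0.0674 jaw-rackyaw 0.3 tilt [ 0.011  0.007 -1.   ] F [0.9 3.6 4.6]
units xy [-0.17 -0.54]
units z 0.09
units turn -0.05
```

```bash
python3 -m creep '[0,0,0.08,0,0,0, -0.03,-0.08,0.02,0,0,0, -0.03,-0.08,0,0,0,0]'
python3 -c "
from h import *
st((-185,106),0,.071)"
```

```text
clock: 3.28
ee_pos: [0.5859, 0.2155, 0.0711]
orientation: [0.774, 0.633, 0.006, 0.0]
ft_force: [-0.1, 1.6, 0.0]
gripper_width: 0.599
t 3.2833 rack xy [-184.9  121.2] z 0.0711 jaw-rackyaw 0.35 tilt [ 0.01   0.007 -1.   ] F [-0.1  1.6  0. ]
units xy [-0.08 -0.37]
units z -0.0
units turn -0.06
```

Contact shows as about 1.6 N and the height is right at 0.071. I'll carry on to rack y of about 108, then look.

```bash
python3 -m creep '[-0.02,-0.08,0,0,0,0, -0.02,-0.08,0,0,0,0, -0.02,-0.08,0,0,0,0, -0.02,-0.06,0,0,0,0]'
cat >> h.py <<'E'
def fit(tag,guess):
    # fit edges of 140x190 rect (z=.012) in both pictures by edge search; returns rack-frame pose; draws overlay
    from scipy.optimize import least_squares
    ims={n:read_camera(n) for n in("top","side")}
    for n,im in ims.items():
        J=cv2.resize(im[:,:,::-1],None,fx=4,fy=4,interpolation=cv2.INTER_CUBIC)
        for g,col in((guess,(0,0,255)),):
            a=RY+g[2];T=np.array([[np.cos(a),-np.sin(a)],[np.sin(a),np.cos(a)]])
            c=RC+RR@np.array(g[:2])/1000
            P=np.c_[(T@np.array([[.07,.095],[.07,-.095],[-.07,-.095],[-.07,.095]]).T).T+c,np.full(4,.012)]
            cv2.polylines(J,[((proj(n,P)+.5)*4).astype(int)],True,col,1)
        J=J[400:960,640:1440] if n=="top" else J[640:1040,800:1480]
        cv2.imwrite(f"pics/{tag}_{n}.png",J)
    im=ims["top"]; m=tray(im); k,l,s_,ce=cv2.connectedComponentsWithStats(m)
    a=RY+guess[2]; p=proj("top",np.r_[RC+RR@np.array(guess[:2])/1000,.012])[0].astype(int)
    i=np.bincount(l[p[1]-25:p[1]+25,p[0]-25:p[0]+25].ravel(),minlength=k)[1:].argmax()+1
    ys,xs=np.nonzero(l==i); W=(unproj("top",np.c_[xs,ys],0.012)[:,:2]-RC)@RR*1000
    r=cv2.minAreaRect(W.astype(np.float32)); print("minrect",r)
E
python3 -c "
from h import *
st((-185,106),0,.071)
fit('b1',(-193,3,0))"
```

```text
clock: 3.62
ee_pos: [0.5816, 0.2019, 0.0709]
orientation: [0.774, 0.633, 0.005, 0.0]
ft_force: [0.7, 1.7, 0.9]
gripper_width: 0.602
t 3.6167 rack xy [-186.3  106.9] z 0.0709 jaw-rackyaw 0.34 tilt [ 0.009  0.007 -1.   ] F [0.7 1.7 0.9]
units xy [ 0.03 -0.03]
units z 0.0
units turn -0.06
minrect ((-190.17886352539062, -6.42974853515625), (184.09010314941406, 141.6646728515625), 83.13482666015625)
```

View pics/b1_top.png

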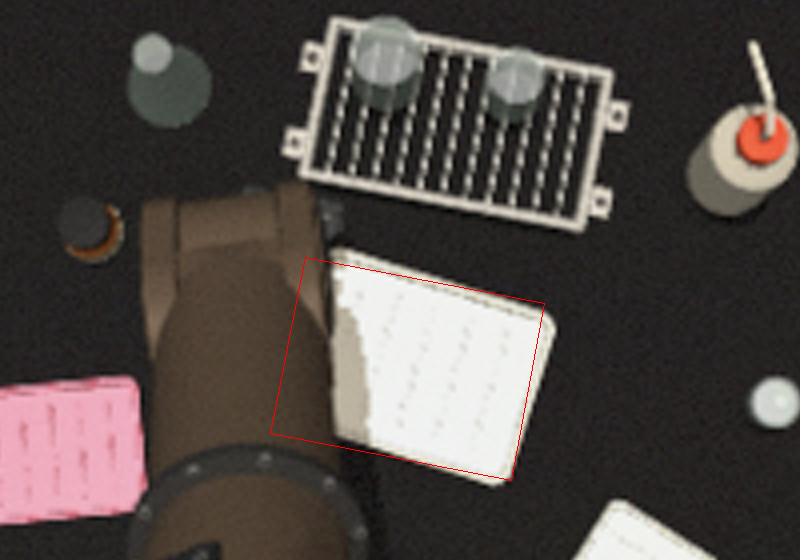

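View pics/b1_side.png

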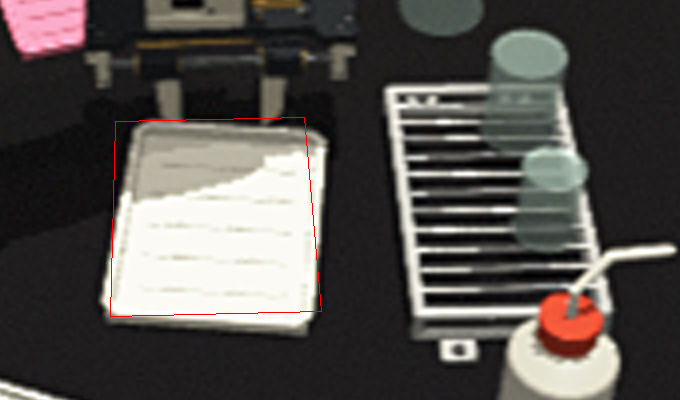

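The lateral position is already good: with the hidden left end allowed for, the tray centre is at about y -3 mm and its yaw about -7°. The jar at (90,230) hasn't moved. I'll back off, rise, and go round to the front edge with the jaws along rack y.

```bash
python3 -m creep '[0.06,0.28,0,0,0,0, 0.06,0.28,0.1,0,0,0, 0,0,0.6,0,0,0, 0,0,0.6,0,0,0, 0,0,0.6,0,0,0]' 100
python3 -c "
from h import *
st((-305,0),90,.13); print(np.round(observe()['joint_pos'],2))"
```

```text
clock: 4.13
ee_pos: [0.5838, 0.2276, 0.1442]
orientation: [0.774, 0.633, 0.0, -0.001]
ft_force: [-0.4, 0.1, 0.8]
gripper_width: 0.91
t 4.1333 rack xy [-189.4  132.6] z 0.1442 jaw-rackyaw 0.39 tilt [-0.001  0.001 -1.   ] F [-0.4  0.1  0.8]
units xy [-3.51 -2.65]
units z -0.36
units turn 14.94
[-0.71  0.61  0.38  1.75 -0.29  0.84 -0.4 ]
```

```bash
python3 -m creep '[-0.25,-0.2,0,0,0,1, -0.25,-0.2,0,0,0,1, -0.25,-0.2,0,0,0,1, -0.25,-0.2,0,0,0,1, -0.25,-0.2,0,0,0,1, -0.25,-0.2,0,0,0,1, -0.25,-0.2,0,0,0,1, -0.25,-0.2,0,0,0,1]'
python3 -c "
from h import *
st((-305,0),90,.13); print(np.round(observe()['joint_pos'],2))"
```

```text
clock: 4.8
ee_pos: [0.508, 0.1775, 0.154]
orientation: [0.428, 0.904, 0.008, 0.0]
ft_force: [-0.1, -0.4, -0.7]
gripper_width: 0.996
t 4.8 rack xy [-253.4   68.1] z 0.154 jaw-rackyaw 51.13 tilt [ 0.008  0.015 -1.   ] F [-0.1 -0.4 -0.7]
units xy [-1.61 -1.4 ]
units z -0.6
units turn 6.48
[-0.53  0.45  0.14  1.96 -0.1   0.73  0.36]
```

```bash
python3 -m creep '[-0.25,-0.2,-0.05,0,0,1, -0.25,-0.2,-0.05,0,0,1, -0.25,-0.2,-0.05,0,0,1, -0.25,-0.2,-0.1,0,0,1, -0.2,-0.2,-0.1,0,0,1, -0.2,-0.2,-0.1,0,0,1, -0.1,-0.1,0,0,0,0.2, 0,0,0,0,0,0]'
python3 -c "
from h import *
st((-305,0),90,.075); print(np.round(observe()['joint_pos'],2))"
```

```text
clock: 5.47
ee_pos: [0.4473, 0.1312, 0.1387]
orientation: [0.094, 0.996, 0.01, -0.001]
ft_force: [0.0, -0.1, 0.5]
gripper_width: 0.995
t 5.4667 rack xy [-303.3   10.3] z 0.1387 jaw-rackyaw 90.99 tilt [-0.     0.019 -1.   ] F [ 0.  -0.1  0.5]
units xy [-0.09 -0.24]
units z -1.59
units turn -0.16
[-0.34  0.39 -0.06  2.12  0.01  0.63  0.98]
```

```bash
python3 -m creep '[-0.09,-0.22,-0.3,-0.18,0,-0.14, 0,0,-0.45,0,0,0, 0,0,-0.45,0,0,0, 0,0,-0.3,0,0,0, 0,0,0,0,0,0]'
python3 -c "
from h import *
st((-305,0),90,.0715)
fit('c1',(-190,-3,np.radians(-6.9)))"
```

```text
clock: 5.88
ee_pos: [0.449, 0.1277, 0.0794]
orientation: [0.104, 0.995, 0.002, 0.004]
ft_force: [-0.3, 0.3, -0.4]
gripper_width: 1.002
t 5.8833 rack xy [-300.9    7.3] z 0.0794 jaw-rackyaw 89.86 tilt [ 0.009  0.003 -1.   ] F [-0.3  0.3 -0.4]
units xy [-0.14 -0.16]
units z -0.2
units turn 0.02
minrect ((-189.40513610839844, -3.4502334594726562), (192.09051513671875, 141.51112365722656), 83.4305419921875)
```

View pics/c1_top.png

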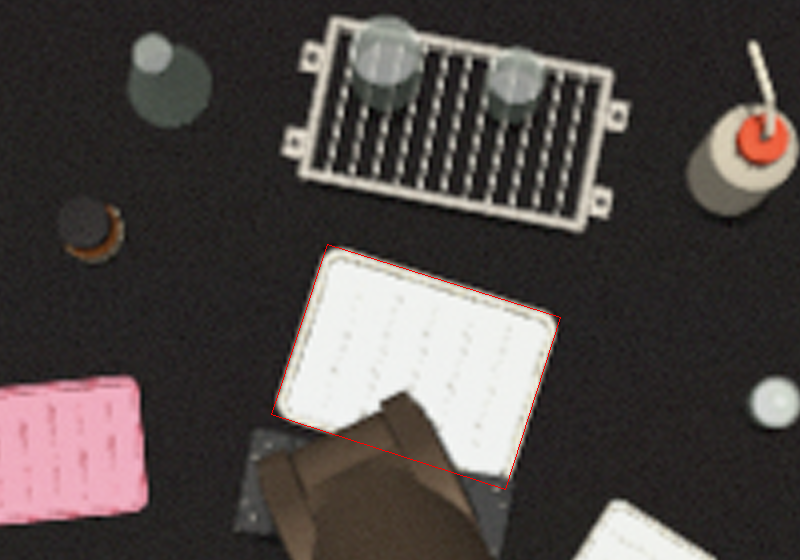

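View pics/c1_side.png

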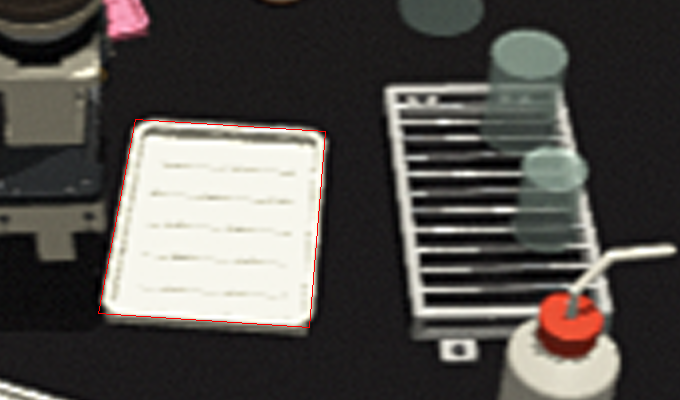

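The tray is at (-189, -3.5) mm, yaw -6.6°. The overlay fits in both views and the fingers are clear behind it. I'll lower and begin the front push.

```bash
python3 -m creep '[-0.08,-0.2,-0.15,0,0.08,0, 0,0,-0.1,0,0,0, 0,0,0,0,0,0, 0.14,-0.03,0,0,0,0, 0.14,-0.03,0,0,0,0]'
python3 -c "
from h import *
st((-240,0),90,.071)"
```

```text
clock: 6.4
ee_pos: [0.459, 0.1179, 0.0727]
orientation: [0.104, 0.995, 0.003, 0.002]
ft_force: [0.9, 0.9, -0.4]
gripper_width: 1.003
t 6.4 rack xy [-289.1   -0.4] z 0.0727 jaw-rackyaw 89.89 tilt [ 0.004  0.005 -1.   ] F [ 0.9  0.9 -0.4]
units xy [ 1.2  -0.24]
units z -0.04
units turn 0.02
```

```bash
python3 -m creep '[0.14,-0.03,-0.03,0,0,0, 0.14,-0.03,0,0,0,0, 0.14,-0.03,0,0,0,0, 0.14,-0.03,0,0,0,0, 0.14,-0.03,0,0,0,0, 0.14,-0.03,0,0,0,0]'
python3 -c "
from h import *
st((-200,0),90,.071)"
```

```text
clock: 6.9
ee_pos: [0.4966, 0.1093, 0.0719]
orientation: [0.105, 0.995, 0.003, 0.002]
ft_force: [-2.1, 0.0, 1.2]
gripper_width: 1.0
t 6.9 rack xy [-250.6   -1.1] z 0.0719 jaw-rackyaw 89.8 tilt [ 0.004  0.005 -1.   ] F [-2.1  0.   1.2]
units xy [ 1.24 -0.23]
units z -0.02
units turn 0.03
```

```bash
python3 -m creep '[0.14,-0.03,0,0,0,0, 0.14,-0.03,0,0,0,0, 0.14,-0.03,0,0,0,0, 0.1,-0.02,0,0,0,0, 0,0,0,0,0,0]'
python3 -c "
from h import *
st((-200,0),90,.071)
fit('d1',(-150,-1,0))"
```

```text
clock: 7.32
ee_pos: [0.5201, 0.1044, 0.0718]
orientation: [0.104, 0.995, 0.003, 0.001]
ft_force: [0.0, 0.9, 1.4]
gripper_width: 1.003
t 7.3167 rack xy [-226.5   -1. ] z 0.0718 jaw-rackyaw 89.81 tilt [ 0.003  0.005 -1.   ] F [0.  0.9 1.4]
units xy [ 0.65 -0.11]
units z -0.02
units turn 0.03
minrect ((-128.08984375, 3.7493820190429688), (191.91127014160156, 108.22913360595703), 89.86901092529297)
```

View pics/d1_top.png

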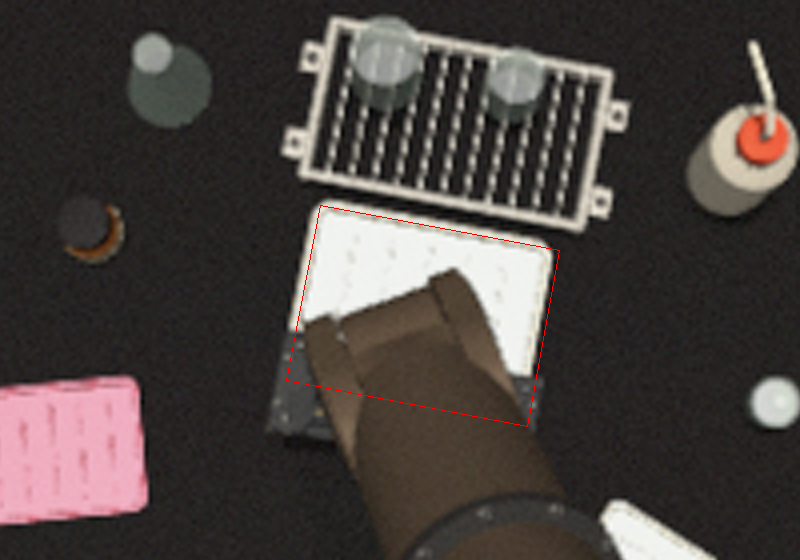

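View pics/d1_side.png

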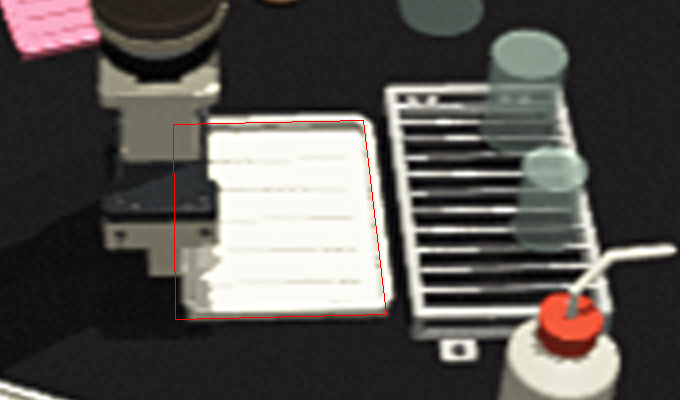

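The tray is squared (0.1°) with y about +4 mm and its far edge just in front of the rack's bar, so there is about 6 mm of play left. Pushing on in.

```bash
python3 -m creep '[0.12,-0.03,0,0,0,0, 0.14,-0.03,0,0,0,0, 0.14,-0.03,0,0,0,0, 0.14,-0.03,0,0,0,0, 0.14,-0.03,0,0,0,0, 0.14,-0.03,0,0,0,0, 0.1,-0.02,0,0,0,0, 0,0,0,0,0,0]'
python3 -c "
from h import *
st((-95,0),90,.071)
fit('e1',(-100,3,0))"
```

```text
clock: 8.08
ee_pos: [0.5595, 0.0959, 0.0718]
orientation: [0.104, 0.995, 0.002, 0.001]
ft_force: [-1.4, 0.4, 0.7]
gripper_width: 1.001
t 8.0833 rack xy [-186.3   -1.3] z 0.0718 jaw-rackyaw 89.87 tilt [ 0.002  0.005 -1.   ] F [-1.4  0.4  0.7]
units xy [ 2.24 -0.44]
units z -0.02
units turn 0.02
minrect ((-35.72285461425781, 2.7513885498046875), (263.0445251464844, 217.85350036621094), 87.7687759399414)
```

View pics/e1_top.png

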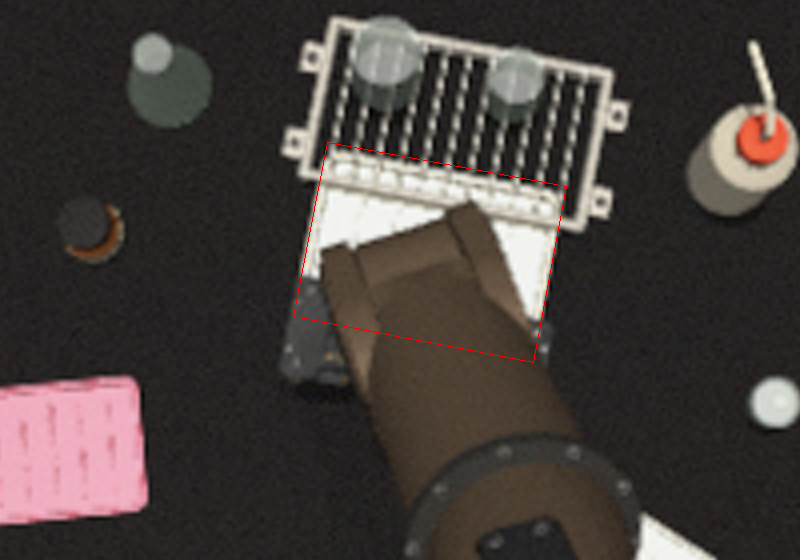

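View pics/e1_side.png

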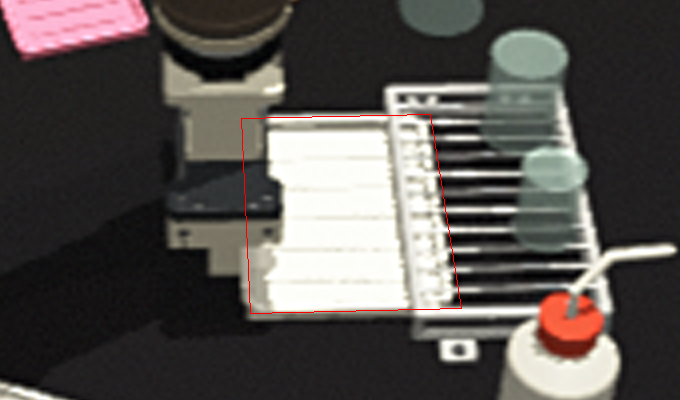

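The tray is running cleanly under the front bar, square and about centred. Continuing.

```bash
python3 -m creep '[0.12,-0.03,0,0,0,0, 0.14,-0.03,0,0,0,0, 0.14,-0.03,0,0,0,0, 0.14,-0.03,0,0,0,0, 0.14,-0.03,0,0,0,0, 0.14,-0.03,0,0,0,0, 0.1,-0.02,0,0,0,0, 0,0,0,0,0,0]'
python3 -c "
from h import *
st((-95,0),90,.071)"
```

```text
clock: 8.85
ee_pos: [0.5986, 0.0874, 0.0716]
orientation: [0.103, 0.995, 0.002, -0.0]
ft_force: [-1.6, 1.3, 1.0]
gripper_width: 0.998
t 8.85 rack xy [-146.3   -1.6] z 0.0716 jaw-rackyaw 89.92 tilt [ 0.     0.005 -1.   ] F [-1.6  1.3  1. ]
units xy [ 1.26 -0.22]
units z -0.02
units turn 0.01
```

```bash
python3 -m creep '[0.12,-0.02,0,0,0,0, 0.12,-0.02,0,0,0,0, 0.12,-0.02,0,0,0,0, 0.12,-0.02,0,0,0,0, 0.12,-0.02,0,0,0,0, 0.1,-0.02,0,0,0,0, 0,0,0,0,0,0]'
python3 -c "
from h import *
st((-95,0),90,.071)
fit('f1',(-31,3,0))"
```

```text
clock: 9.43
ee_pos: [0.6293, 0.0821, 0.0715]
orientation: [0.103, 0.995, 0.002, -0.001]
ft_force: [-0.6, 0.4, -0.0]
gripper_width: 1.004
t 9.4333 rack xy [-115.1   -0.6] z 0.0715 jaw-rackyaw 89.93 tilt [-0.001  0.005 -1.   ] F [-0.6  0.4 -0. ]
units xy [ 0.5  -0.09]
units z -0.01
units turn 0.01
minrect ((6.44189453125, 1.48101806640625), (260.8892822265625, 137.3743896484375), 89.6548080444336)
```

View pics/f1_top.png

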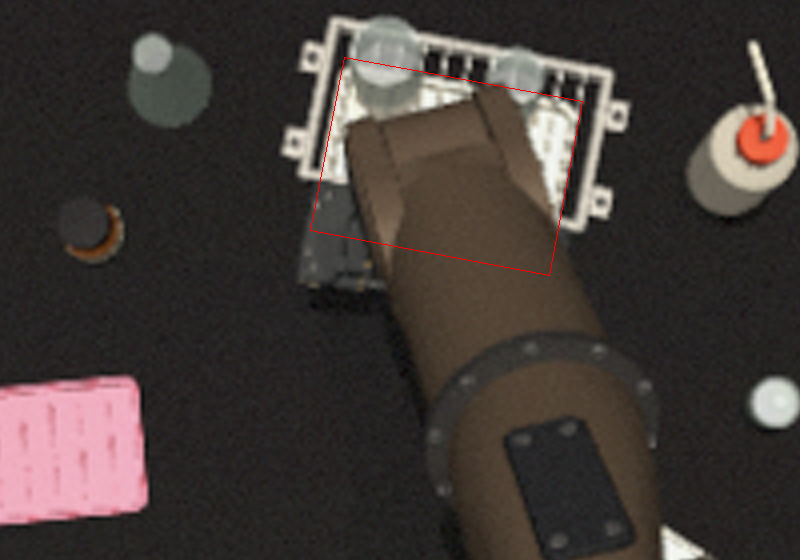

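View pics/f1_side.png

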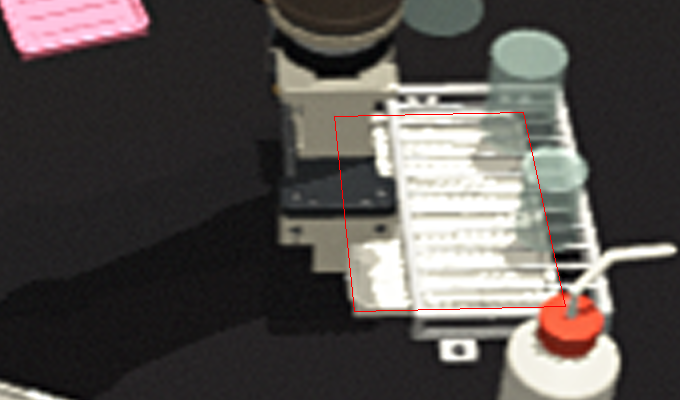

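Tray centre is at about x = -33 mm, square, with the gripper clear of the beakers. Last 20 mm in fine steps, watching the force.

```bash
python3 -m creep '[0.08,-0.02,0,0,0,0, 0.08,-0.02,0,0,0,0, 0.08,-0.02,0,0,0,0, 0.06,-0.01,0,0,0,0]'
python3 -c "
from h import *
st((-95,0),90,.071)"
```

```text
clock: 9.87
ee_pos: [0.6403, 0.0796, 0.0714]
orientation: [0.103, 0.995, 0.002, -0.002]
ft_force: [-3.0, 0.5, 1.3]
gripper_width: 0.998
t 9.8667 rack xy [-103.9   -0.7] z 0.0714 jaw-rackyaw 89.98 tilt [-0.003  0.005 -1.   ] F [-3.   0.5  1.3]
units xy [ 0.22 -0.03]
units z -0.01
units turn 0.0
```

```bash
python3 -m creep '[0.05,-0.01,0,0,0,0, 0.05,-0.01,0,0,0,0]'
python3 -c "
from h import *
st((-95,0),90,.071)"
```

```text
clock: 10.03
ee_pos: [0.6446, 0.0788, 0.0713]
orientation: [0.103, 0.995, 0.002, -0.002]
ft_force: [-1.3, 0.4, 1.2]
gripper_width: 1.003
t 10.0333 rack xy [-99.4  -0.7] z 0.0713 jaw-rackyaw 89.98 tilt [-0.003  0.005 -1.   ] F [-1.3  0.4  1.2]
units xy [ 0.11 -0.01]
units z -0.01
units turn 0.0
```

```bash
python3 -m creep '[0.05,-0.01,0,0,0,0, 0.04,-0.01,0,0,0,0]'
python3 -c "
from h import *
st((-95,0),90,.071)"
```

```text
clock: 10.2
ee_pos: [0.6485, 0.078, 0.0714]
orientation: [0.103, 0.995, 0.002, -0.002]
ft_force: [-2.1, 0.3, 1.5]
gripper_width: 1.001
t 10.2 rack xy [-95.4  -0.7] z 0.0714 jaw-rackyaw 89.98 tilt [-0.004  0.005 -1.   ] F [-2.1  0.3  1.5]
units xy [0.01 0.01]
units z -0.01
units turn 0.0
```

```bash
python3 -m creep '[0.04,-0.01,0,0,0,0]'
python3 -c "
from h import *
st((-95,0),90,.071)"
```

```text
clock: 10.28
ee_pos: [0.6503, 0.0775, 0.0714]
orientation: [0.103, 0.995, 0.002, -0.002]
ft_force: [-3.3, -0.2, 1.5]
gripper_width: 1.0
t 10.2833 rack xy [-93.7  -0.7] z 0.0714 jaw-rackyaw 89.98 tilt [-0.004  0.005 -1.   ] F [-3.3 -0.2  1.5]
units xy [-0.03  0.02]
units z -0.01
units turn 0.0
```

```bash
python3 -m creep '[0.04,-0.01,0,0,0,0]'; python3 -m creep '[0.04,-0.01,0,0,0,0]'
python3 -c "
from h import *
st((-93,0),90,.071)"
```

```text
clock: 10.37
ee_pos: [0.6511, 0.0774, 0.0712]
orientation: [0.103, 0.995, 0.002, -0.003]
ft_force: [-9.9, 1.6, 7.8]
gripper_width: 0.998
clock: 10.45
ee_pos: [0.6513, 0.0774, 0.0711]
orientation: [0.103, 0.995, 0.002, -0.005]
ft_force: [-10.3, 1.6, 8.6]
gripper_width: 1.001
t 10.45 rack xy [-92.6  -0.6] z 0.0711 jaw-rackyaw 90.01 tilt [-0.009  0.005 -1.   ] F [-10.3   1.6   8.6]
units xy [-0.01  0.02]
units z -0.0
units turn -0.0
```

The force rose to about 10 N and motion stopped at tool x = -92.6, so the tray is against the back bar. Backing straight off, then up.

```bash
python3 -m creep '[-0.15,0.03,0,0,0,0, -0.3,0.06,0,0,0,0, -0.4,0.08,0,0,0,0, -0.4,0.08,0.3,0,0,0, -0.6,0.1,0.6,0,0,0, -0.6,0.1,0.6,0,0,0, -0.6,0.1,0.6,0,0,0, -0.6,0.1,0.6,0,0,0]'
python3 -m creep '[-0.6,0.3,0.4,0,0,0, -0.6,0.3,0.4,0,0,0, -0.4,0.2,0.4,0,0,0, 0,0,0,0,0,0, 0,0,0,0,0,0]'
python3 -c "
from h import *
st()
fit('g1',(-13,3,0))"
```

```text
clock: 11.12
ee_pos: [0.5043, 0.1007, 0.1772]
orientation: [0.105, 0.994, 0.001, -0.003]
ft_force: [0.5, -0.0, 1.2]
gripper_width: 0.996
clock: 11.53
ee_pos: [0.4364, 0.1344, 0.2332]
orientation: [0.105, 0.994, 0.004, 0.004]
ft_force: [0.2, 0.3, -0.1]
gripper_width: 1.0
t 11.5333 rack xy [-314.7   11.2] z 0.2332 jaw-rackyaw 89.79 tilt [ 0.008  0.006 -1.   ] F [ 0.2  0.3 -0.1]
minrect ((-4.250373840332031, 1.360748291015625), (260.8386535644531, 158.1379852294922), 89.35054779052734)
```

View pics/g1_top.png

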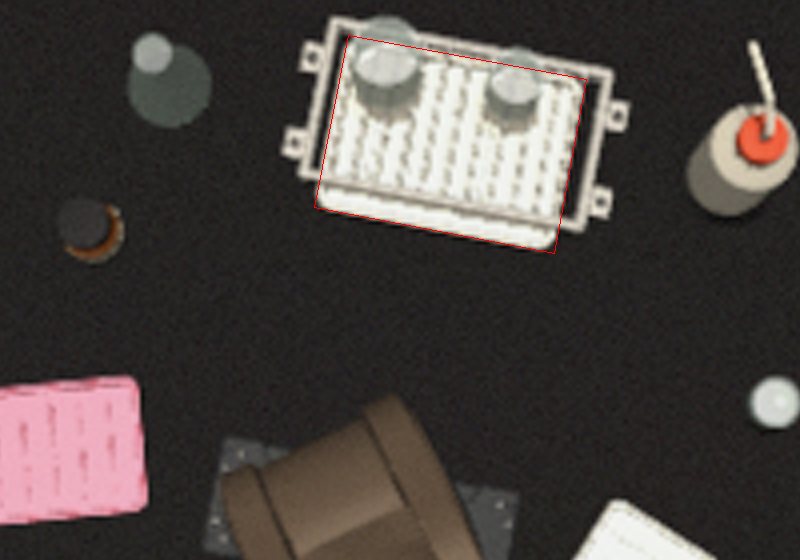

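View pics/g1_side.png

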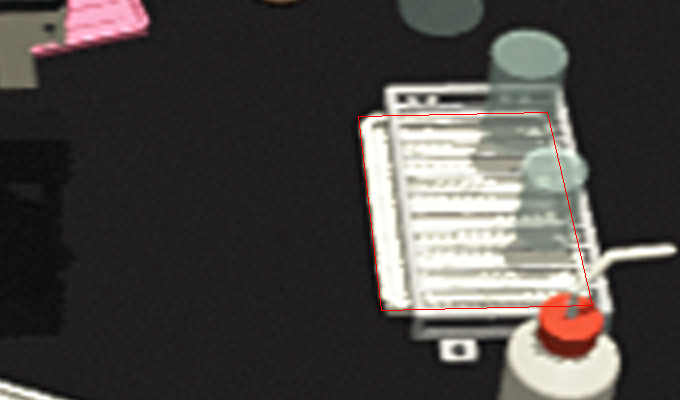

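The overlay of the home pose fits in both views. The front rim is at rack x = -83 mm and parallel to the bar, and all glassware stands unchanged with the hand well clear. Handing in.

```bash
python3 -c "
from cell import *
print(job_done())"
```

```text
the job is handed in; nothing more can be done
None
```

The drip tray is fully home in the rack, and I handed the job in at about 11.6 s. I pushed it from its left end with two fingertips to centre it and take out about half the turn. Two fingertips on its front edge then squared it and slid it in under the front bar.

- **Contact with the back bar:** the push force rose to about 10 N and the motion stopped. Before that, the pushes read about 5 N or less.
- **Final position:** both cameras put the tray at about x = -13 mm and y = +3 mm in the rack frame, square within about 1°. The front rim measures 18 mm out in front of the front bar.
- **Other glassware:** the beakers, flask, wash bottle, jar and weighing bottle stand where they were. The reagent bottle was outside the last crops, so I did not recheck it; the hand began near it and moved away high up.
- **Minor slip:** while I lowered the hand beside the tray, the fingertips briefly went lower than planned, to about 1 mm above the bench, with about 5 N of upward force. I corrected this straight away.

No check failed or disagreed. In the last top view the tray and rack merge in the automatic outline, so I took the final position from the front rim and the overlays.

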